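Clamp the glued gift box

ROBOT

A 6-joint arm with a two-finger parallel gripper is mounted at the origin on the work surface; the furniture and walls round the work are solid. World frame = base frame: x ahead of the robot, y to its left, z up, the work surface at z = 0. Lengths are in mm, angles in rad, forces in N, time in s.
With the tool pointing down it reaches from about 350 to 975 mm from the base axis. Payload 7.1 kg.
Tool frame: the origin (TCP) lies midway between the tips of the shut fingers; the grasp point (between the pads) lies 19 mm behind it (ctrl.grip_depth is the distance from the TCP to the grasp point, in mm); z points along the fingers, y is the line along which they close (so a half turn about z gives the same grasp; the last joint's range is limited). The gripper opens to 88 mm and grips with 3 to 60 N. Pads are 20 mm wide; open, the fingers measure 115 mm over their backs; the gripper's body (75 mm by 178 mm) begins 61 mm behind the grasp point.
Start: joints at [1.18, 0.423, 1.63, -0, 1.089, -0.019], TCP at [227.026, 582.292, 222.675] pointing down, gripper open.
Joint ranges: [-3, 3], [-0.9, 2.11], [0.09, 2.58], [-1.31, 4.45], [0.11, 2.69], [-2.54, 2.54]. Speed limits (rad/s): [2.39, 2.39, 3.01, 3.14, 3.14, 3.14].

INTERFACE

Orientations are given as a rotation vector (axis times angle).
In Python, from workcell import ctrl, cams gives the robot as it stands.
- The arm moves only by the tool move_arm, never from a script. Its argument "steps" is a list of rows, each a list of 3 entries, a list of its own where there are three numbers: the shift along the tool's x, y, z in units of 25 mm (1.0 is 25 mm), then the turn about the tool's z in units of 5 degrees (1.0 is 5 degrees), then the closure, from 0 (fully open) to 1 (shut). A call has 1 to 20 rows; each row shifts and turns the commanded pose from where the row before left it, along the tool's axes as they then stand; what a row does not reach is not made up. A row lasts 1/12 s, in which the tool goes at most 41.7 mm and 7.16 degrees, less where a joint would pass 70% of its speed; a pose out of reach is approached as far as the arm can. A call is refused whole if a number of a shift passes 1 or a number of a turn 1, either way. A call with a gripper value outside its range is refused whole. The fingers move at their own pace and stop on an object; the grip force is fixed at half the most. Time passes only in rows, so rows that do not move let the fingers close. It gives the time, the measured TCP pose, the force, the opening and the grip force at its end, in the units of the state.
- ctrl.get_obs(): the state, without advancing time (a new reading comes with each control period).
- cams.get_image(name): name is "scene" or "top" or "wrist"; returns a dict with "image" (420x560x3 uint8, red, green, blue), "camera_matrix" (3x3 intrinsics, pixels), "k1" (the pictures are not rectified: a ray, as slopes to the right and down, at radius r is drawn at 1 + k1 r^2 times it, then the intrinsics apply), "xyz" and "rotation" of the camera in the world; the wrist camera has in their place "mount" (4x4, takes a point from camera to tool coordinates, whose origin is the TCP and whose axes are the flange's). Camera axes: x right, y down, z forward; pixel columns grow to the right and rows downward; lengths in mm; the calibration is good to about 2 mm. A picture is of the moment at which its call begins: read the wrist's pose just before it. There is no depth.
- ctrl.close_job(): hands the job in; it is judged then, once.
Trained networks look in the newest picture that a camera, given by its name, has taken for a name from the list of things; names that differ only in an ending like _2 or _b are one class to them, and where a whole thing is asked for, a point or a joint stands for the part that bears it (a point fixed in the world has none). Each returns a list of dicts, best first, with "p" (0 to 1); they miss things now and then, are a little off and sometimes report something else, mostly with a low value. They report only what shows in the picture. A call takes as long as a camera call. They do not tell look-alikes from the thing itself.
- cams.boxes_of(camera, thing): "rect" ([centre column, centre row, width, height] in pixels, round what is visible of it).
- cams.cut_out(camera, thing): "pixels" (420x560 bool, what is visible of it) and "rect" ([centre column, centre row, width, height] in pixels, round what is visible of it).
The state is a dict: "t": time; "qpos": joint angles; "qvel": joint speeds; "joint_torque": joint torques, N m; "ee_pos": TCP position; "orientation": TCP orientation; "ft_force": force on the tool from outside, world axes, zero at the start; "moment": the same for the moment, N m; "width": finger opening in mm; "grasp_force": force on a finger pad.
Only numpy, scipy, OpenCV 4.12 (cv2) and the standard library are available. Lean on these libraries where they do the work, as an engineer would, in place of code of your own. Each camera call takes 0.05 s, during which the arm holds its last target. There are 200 camera calls.

TASK

A freshly glued gift box lies closed on the plywood fixture with the steel post in front of the robot (not the white-fenced jig far to the left). With a fingertip or the outside of the closed fingers, push the clamp's strap round over the box until it stops, and only then push the raised cam lever down as far as it goes, so that the rubber foot presses on the box. Do not take the strap, the lever or anything else between the fingers, leave the box lying in its place, do not disturb the things standing round the fixture, and finish with the hand clear.

Things in the scene. Friction and masses are not known exactly. Their poses are not given: they have to be found in the camera images.
- fixture: Fixed gluing fixture: plywood board 180 (x) x 250 (y) x 12 mm high with a 26 mm steel post. Origin on the post's axis at table height; z up; board spans x -90 to 90, y -55 to 195 mm. The gift box lies in a nest of four low aluminium rails (tops 24 mm above the table) centred at (0, 115) mm. In this frame the closed strap points along +y and the closed lever along -y.
- strap (a joint): Turn of the clamp strap about the post's vertical axis, rad. 0 = over the box, at its end stop; positive = swung open counterclockwise seen from above (at 1.57 it points along the fixture's -x). End stops 0 and 2.0. Friction about 0.25 N m (3 N at 90 mm); it stays where left. The lever turns with the strap, always leaning straight away from the foot end.
- bar: The strap itself: flat steel bar 26 mm wide, its sides 92 to 112 mm above the table, reaching 138 mm out from the post's axis and 25 mm behind it. Origin on the post's axis at table height; y axis out along the strap to the foot end.
- strap_side (a point): Point on the flat side of the strap to push on to swing it over the box (its trailing side): 90 mm out from the post's axis, 102 mm above the table. Its y axis points out along the strap; push along its +x. Fingertips 80 to 105 mm above the table touch the strap and pass over the box, whose top is at 75 mm.
- lever (a joint): Turn of the cam lever about a level axis across the strap, 130 mm above the table on the post's axis, rad. 0 = raised, 60 degrees above level, leaning away from the foot end of the strap; 0.95 = fully down, nearly level (5 degrees up). Friction about 0.2 N m (2.5 N at 85 mm); it stays where left. As it goes down it draws the strap down by up to 7.5 mm.
- lever_pad (a point): Point on the upper face of the lever's black handle, 85 mm from the lever's pivot along the lever. The handle is 26 mm wide, 12 mm thick, from 52 to 110 mm from the pivot, its upper face 10 mm above the line through the pivot. Site axes: those of the strap at lever 0 (y out to the foot end, z up), turning with the lever about x by joint lever.
- handle_in (a point): Point inside the lever's handle, 68 mm from the pivot, mid-thickness.
- handle_out (a point): Point inside the lever's handle, 94 mm from the pivot, mid-thickness.
- foot: Sprung rubber foot, 24 mm across, under the strap 115 mm from the post's axis; 3 to 4 mm above the box while the lever is up, presses it with about 10 N when the lever is down. Its origin is on the post's axis at table height, not in the rubber.
- gift_box: Closed plain red card box, loose, lying on its broad side in the nest: 121 (fixture x) x 104 (fixture y) x 63 mm high, underside 12 mm above the table. Origin at the middle of the end face towards the fixture's -x, half way up.
- weight: Loose brass weight, 40 mm across, 44 mm high, beside the fixture; origin under its centre.
- round_tin: Loose round tin, 61 mm across, 28 mm high; origin under its centre.
- tape: Loose roll of clear tape lying flat, 71 mm across, 19 mm high; origin under its centre.
- pen: Loose marker pen, lying, 135 mm long, 17 mm thick; origin under its centre, its length along its y.
Not all that is in view belongs to the job. Leave any purple look-alike of the gift_box alone.

How it is judged (in metres and radians):
On the way, in this order (a step that is already met when the one before it is completed fails the run):
1. the strap is over the box with the lever still raised (value of joint strap below 0.08 rad and value of joint lever below 0.45 rad), for 0.1 s.
2. the lever is fully down with the strap over the box (value of joint strap below 0.08 rad and value of joint lever above 0.85 rad), for 0.1 s.
At the end, for the whole second after the job is handed in: The strap is within 0.08 rad of its stop over the box, the lever is down past 0.85 rad, the foot presses on the box with more than 3 N, and the box lies at rest within 12 mm of where it started (all of step 2 and contact force between foot and gift_box above 3 N and not (distance of gift_box from where it was at the start of the episode above 0.012 m) and linear speed of gift_box below 0.02 m/s); the robot touches nothing.
It fails at once if the gift box is lifted or pushed out of place (more than 15 mm) (distance of gift_box from where it was at the start of the episode above 0.015 m).
It fails at once if the strap is taken between the fingers (the tool's grasp point is inside it) (x of the grasp point in the frame of bar between -0.009 and 0.009 m and y of the grasp point in the frame of bar between 0.02 and 0.142 m and z of the grasp point in the frame of bar between 0.08 and 0.118 m).
It fails at once if the lever's handle is taken between the fingers (the tool's grasp point is inside it) (distance between the grasp point and handle_in below 0.012 m or distance between the grasp point and handle_out below 0.012 m).
It fails at once if the brass weight, round tin, roll of tape, marker pen: one of these bystanders is moved more than 20 mm (distance of any of weight, round_tin, tape, pen from where it was at the start of the episode above 0.02 m).
It also fails if it takes over 51 s, if anything falls off the work surface, if the arm or the gripper's body presses on something with over 40 N, if the wrist force passes 120 N, or if a joint passes its speed limit or range.

## Working session

There is one attempt and no reset: what is moved stays moved. The work goes in short steps, Python scripts to look and compute and a tool call to move; the robot and the scene stay as the last step left them, time stands still between calls to the robot, and variables do not carry over. Pictures are saved under pics/ and viewed, at most 10 in all, crops included, and the job is handed in when it is done.

Besides the shell and the picture viewer there is one more tool, called after "Call:" by a JSON object that holds its "method" and its "body", one argument or row to a line. move_arm: Moves the arm, as the interface text tells. Its arguments: {"type":"object","properties":{"steps":{"type":"array"}},"required":["steps"]}

```bash
mkdir -p pics; cat > h.py <<'E'
from workcell import ctrl, cams
import numpy as np, cv2
def px(cam, P):
    d=cam; R=np.array(d["rotation"]); p=(np.atleast_2d(P)-np.array(d["xyz"]))@R
    s=p[:,:2]/p[:,2:]; r2=(s**2).sum(1,keepdims=True); s=s*(1+d["k1"]*r2)
    K=np.array(d["camera_matrix"]); return s*[K[0,0],K[1,1]]+[K[0,2],K[1,2]]
def ray(d,uv,z):
    K=np.array(d["camera_matrix"]); s0=(np.atleast_2d(uv)-[K[0,2],K[1,2]])/[K[0,0],K[1,1]]; s=s0.copy()
    for _ in range(20): s=s0/(1+d["k1"]*(s**2).sum(1,keepdims=True))
    v=np.c_[s,np.ones(len(s))]@np.array(d["rotation"]).T; o=np.array(d["xyz"])
    return o+v*((z-o[2])/v[:,2:])
E
python3 - <<'E'
from h import *
ims=[]
for c in ("top","scene"):
    d=cams.get_image(c); cv2.imwrite(f"pics/{c}.png",d["image"][:,:,::-1])
    print(c,np.round(d["xyz"]),np.round(d["rotation"],2).tolist())
    for n in ("fixture","bar","lever","foot","gift_box","weight","round_tin","tape","pen"):
        for b in cams.boxes_of(c,n)[:2]: print(n,round(b["p"],2),np.round(b["rect"]), np.round(ray(d,[b["rect"][:2]],{"bar":112,"gift_box":75,"fixture":12}.get(n,0))[0]) )
E
```

```text
top [ 342.   50. 1106.] [-2.13, 2.19, -0.12]Traceback (most recent call last):
  File "<stdin>", line 7, in <module>
  File "h.py", line 11, in ray
    return o+v*((z-o[2])/v[:,2:])
                         ~^^^^^^
IndexError: too many indices for array: array is 1-dimensional, but 2 were indexed
```

```bash
ls
```

```text
h.py
pics
```

Rotation is a rotation vector.

```bash
sed -i 's/np.array(d\["rotation"\])/cv2.Rodrigues(np.array(d["rotation"],float))[0]/' h.py
python3 - <<'E'
from h import *
for c in ("top","scene"):
    d=cams.get_image(c); cv2.imwrite(f"pics/{c}.png",d["image"][:,:,::-1])
    print(c,np.round(d["xyz"]))
    for n in ("fixture","bar","lever","foot","gift_box","weight","round_tin","tape","pen"):
        for b in cams.boxes_of(c,n)[:2]: print(n,round(b["p"],2),np.round(b["rect"]), np.round(ray(d,[b["rect"][:2]],{"bar":112,"gift_box":75,"fixture":12}.get(n,0))[0]) )
E
```

```text
top [ 342.   50. 1106.]
fixture 0.79 [294. 186.  94.  85.] [528.   6.  12.]
lever 0.83 [317. 166.  15.  41.] [589. -64.   0.]
foot 0.36 [233. 186.  26.  25.] [537. 182.   0.]
gift_box 0.87 [385. 270.  60.  52.] [ 287. -225.   75.]
gift_box 0.82 [173. 196.  60.  59.] [502. 337.  75.]
weight 0.69 [369. 210.  18.  15.] [ 455. -210.    0.]
round_tin 0.85 [365. 177.  22.  23.] [ 551. -203.    0.]
tape 0.74 [281. 241.  45.   8.] [373.  48.   0.]
tape 0.7 [233. 185.  24.  23.] [541. 184.   0.]
pen 0.49 [283. 240.  50.   8.] [376.  41.   0.]
scene [  17. -760.  926.]
fixture 0.85 [303. 232.  96.  98.] [552.  30.  12.]
lever 0.82 [327. 204.  28.  47.] [694. 116.   0.]
foot 0.31 [274. 203.  28.  12.] [542. 197.   0.]
gift_box 0.94 [293. 223.  52.  50.] [508.  18.  75.]
gift_box 0.91 [272. 336.  67.  70.] [ 287. -273.   75.]
weight 0.76 [323. 303.  10.  16.] [ 469. -206.    0.]
weight 0.39 [292. 223.  55.  45.] [550.  90.   0.]
round_tin 0.95 [352. 286.  26.  20.] [ 568. -195.   -0.]
tape 0.69 [273. 203.  24.  14.] [542. 199.   0.]
pen 0.47 [252. 251.  26.  31.] [387.  39.   0.]
```

View pics/top.png

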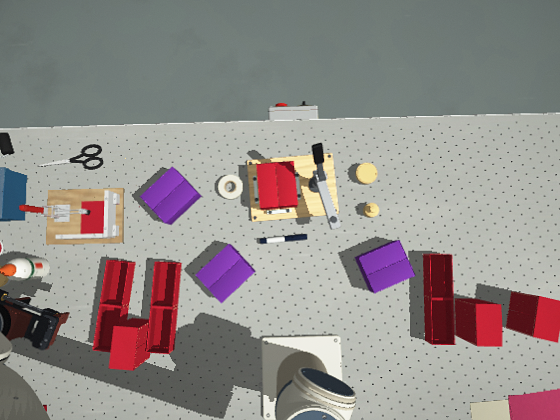

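View pics/scene.png

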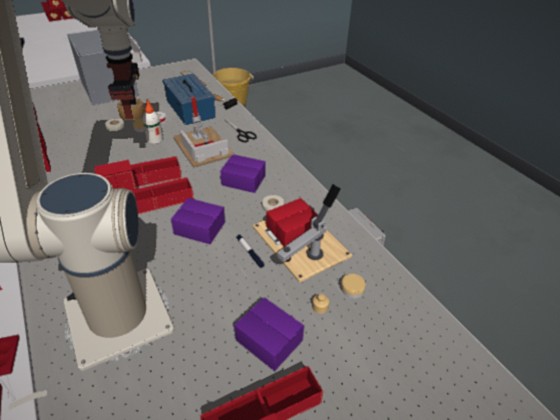

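The fixture is at about (290,187) in top, with its post at (317,185). The strap points down-right towards the robot, ending at (336,227), and the lever head is at (318,152). The pen, tape, tin and weight stand around it. Next I'll zoom in and fit.

```bash
python3 - <<'E'
from h import *
im=cv2.imread("pics/top.png")[135:255,215:390]
cv2.imwrite("pics/z.png",cv2.resize(im,None,fx=4.5,fy=4.5,interpolation=cv2.INTER_CUBIC))
im=cv2.imread("pics/scene.png")[175:315,230:375]
cv2.imwrite("pics/zs.png",cv2.resize(im,None,fx=4.2,fy=4.2,interpolation=cv2.INTER_CUBIC))
E
```

```text
(no output)
```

View pics/z.png

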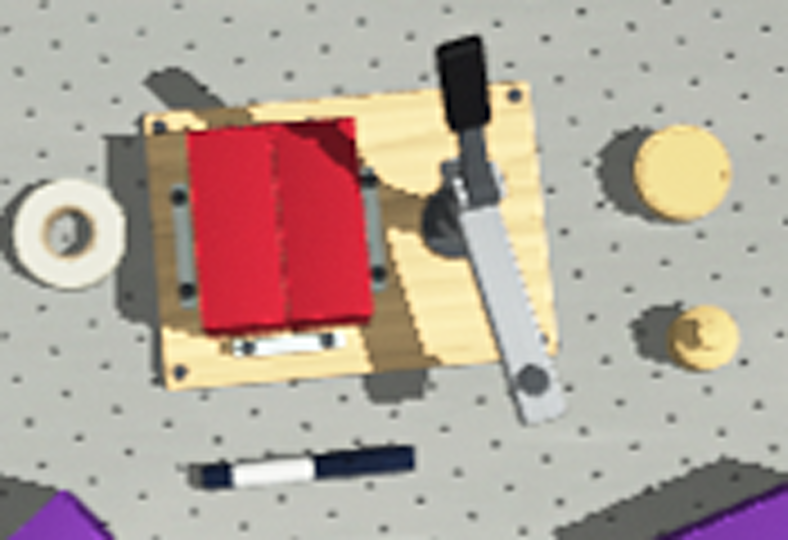

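View pics/zs.png

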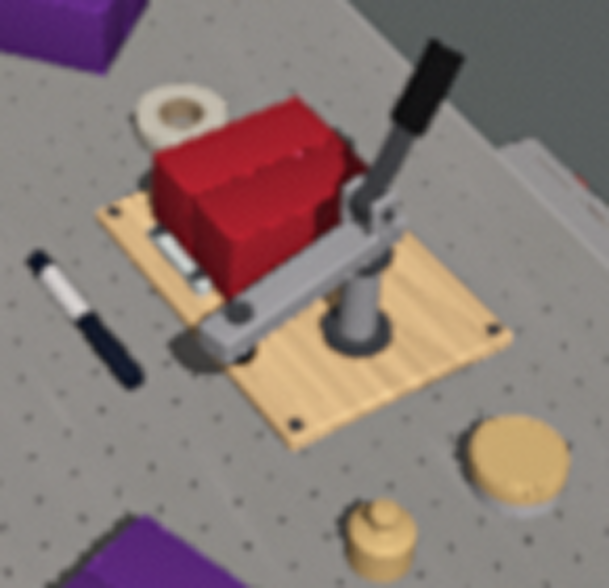

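The top zoom shows board corners (143,115), (527,82), (558,355), (167,388) and strap end corners (522,425), (566,408). The scene zoom shows board corners (97,212), (295,450), (513,337). I'll fit the fixture pose and strap angle.

```bash
cat >> h.py <<'E'
E
python3 - <<'E'
from h import *
from scipy.optimize import least_squares
T=cams.get_image("top"); S=cams.get_image("scene")
def M(p,L,a=0):
    L=np.array(L,float); c,s=np.cos(p[2]+a),np.sin(p[2]+a)
    return np.c_[p[0]+c*L[:,0]-s*L[:,1],p[1]+s*L[:,0]+c*L[:,1],L[:,2]]
ut=np.array([(143,115),(527,82),(558,355),(167,388)])/4.5+[214.6,134.6]
us=np.array([(97,212),(295,450),(513,337)])/4.2+[229.6,174.6]
ub=np.array([(522,425),(566,408)])/4.5+[214.6,134.6]
usb=np.array([(203,328),(385,228)])
Lt=[(90,195,12),(90,-55,12),(-90,-55,12),(-90,195,12)]
Ls=[(-90,195,12),(-90,-55,12),(90,-55,12)]
Lb=[(13,138,112),(-13,138,112)]
f=lambda p:np.r_[(px(T,M(p,Lt))-ut).ravel(),(px(S,M(p,Ls))-us).ravel(),(px(T,M(p,Lb,p[3]))-ub).ravel()]
r=least_squares(f,[540,-80,0,1.6],x_scale=[10,10,.1,.1]); print(np.round(r.x,3)); print(np.round(r.fun,1))
p=r.x
print("tip",M(p,Lb,p[3]).round(),"box",M(p,[(0,115,75)]).round())
print("side",M(p,[(-13,90,102)],p[3]).round(), "closed side",M(p,[(-13,90,102)]).round())
for l in(0,.95):
    e=np.pi/3-l; print("pad",M(p,[(0,-85*np.cos(e)+10*np.sin(e),130+85*np.sin(e)+10*np.cos(e))]).round())
for n,z in(("weight",44),("round_tin",28),("tape",19),("pen",17)):
  for d,c in((T,"top"),(S,"scene")):
    for b in cams.boxes_of(c,n)[:2]: print(n,c,round(b["p"],2),ray(d,[b["rect"][:2]],z/2).round()[0])
o=ctrl.get_obs(); print(o["t"],o["ee_pos"],o["orientation"],o["width"]); print(cv2.Rodrigues(np.array(o["orientation"]))[0].round(3))
E
```

```text
[ 5.3397e+02 -6.0129e+01  6.6000e-02  1.7540e+00]
[ 0.6 -0.5  0.8 -1.1  0.8 -0.4  0.5  0.4 -0.9 -0.6 -0.8 -1.9  0.2 -1.
  0.3  0.1  0.1  1.1]
tip [[ 397.  -81.  112.]
 [ 403. -107.  112.]] box [[526.  55.  75.]]
side [[450. -95. 102.]] closed side [[515.  29. 102.]]
pad [[536. -94. 209.]]
pad [[ 539. -144.  148.]]
weight top 0.65 [ 453. -214.   22.]
weight scene 0.77 [ 457. -217.   22.]
weight scene 0.55 [669.  83.  22.]
round_tin top 0.83 [ 560. -201.   14.]
round_tin scene 0.59 [ 561. -209.   14.]
tape top 0.77 [535. 186.  10.]
tape scene 0.8 [538. 178.  10.]
pen top 0.68 [374.  39.   8.]
pen top 0.59 [595. -70.   8.]
pen scene 0.69 [385.  43.   8.]
1.6 [227.0155805  582.28080177 222.66928487] [-5.80617248e-01 -3.08745059e+00  5.29291565e-05] 87.98758035958306
[[-0.932  0.363 -0.   ]
 [ 0.363  0.932 -0.   ]
 [ 0.    -0.    -1.   ]]
```

Call:
{"method": "move_arm", "body": {
  "steps": [
    [[0,0,-1],0,1],
    [[-0.8,-0.9,-1],0,1],
    [[-0.8,-1,0],0,1],
    [[-0.8,-1,0],0,1],
    [[-0.8,-1,0],0,1],
    [[-0.8,-1,0],0,1],
    [[-0.8,-1,0],0,1],
    [[-0.8,-1,0],0,1],
    [[-0.8,-1,0],0,1],
    [[-0.8,-1,0],0,1],
    [[-0.8,-1,0],0,1],
    [[-0.8,-1,0],0,1],
    [[-0.8,-1,0],0,1],
    [[-0.8,-1,0],0,1],
    [[-0.8,-1,0],0,1],
    [[-0.8,-1,0],0,1],
    [[-0.8,-1,0],0,1],
    [[-0.8,-1,0],0,1],
    [[-0.8,-1,0],0,1],
    [[-0.8,-1,0],0,1]
  ]
}}

```text
t: 3.27
ee_pos: [409.6, 2.4, 273.0]
orientation: [0.581, 3.087, 0.0]
ft_force: [1.0, 0.5, 0.1]
width: 0.7
grasp_force: 0.0
```

Call:
{"method": "move_arm", "body": {
  "steps": [
    [[0,0,0],-1,1],
    [[0,0,0],-1,1],
    [[0,0,0],-1,1],
    [[0,0,0],-1,1],
    [[0,0,0],-1,1],
    [[0,0,0],-1,1],
    [[0,0,0],-1,1],
    [[0,0,0],0,1],
    [[0,0,0],0,1],
    [[0,0,0],0,1]
  ]
}}

```text
t: 4.1
ee_pos: [409.4, 4.0, 272.7]
orientation: [-0.371, 3.12, -0.0]
ft_force: [0.3, 0.1, -0.6]
width: 0.1
grasp_force: 0.0
```

```bash
cat > go.py <<'E'
from h import *
import sys
o=ctrl.get_obs(); R=cv2.Rodrigues(np.array(o["orientation"]))[0]
if len(sys.argv)>3:
    print("tool units", (R.T@(np.array(sys.argv[1:4],float)-o["ee_pos"])/25).round(2))
print(o["t"],np.round(o["ee_pos"],1),"yaw y",np.degrees(np.arctan2(R[1,1],R[0,1])).round(1),o["width"],np.round(o["ft_force"],1),np.round(o["qpos"],2))
E
python3 go.py 449.5 -133 88
```

```text
tool units [-0.27 -5.7   7.39]
4.1 [409.4   4.  272.7] yaw y 103.6 0.14335037612993687 [ 0.3  0.1 -0.6] [-0.02  0.03  2.02 -0.    1.09 -1.83]
```

Call:
{"method": "move_arm", "body": {
  "steps": [
    [[0,-1,0],0,1],
    [[0,-1,0],0,1],
    [[-0.1,-1,0],0,1],
    [[-0.1,-1,0],0,1],
    [[-0.1,-1,0],0,1],
    [[0,-0.7,0.4],0,1],
    [[0,0,1],0,1],
    [[0,0,1],0,1],
    [[0,0,1],0,1],
    [[0,0,1],0,1],
    [[0,0,1],0,1],
    [[0,0,1],0,1],
    [[0,0,1],0,1],
    [[0,0,0],0,1],
    [[0,0,0],0,1],
    [[0,0,0],0,1]
  ]
}}

```text
t: 5.43
ee_pos: [451.1, -132.8, 88.6]
orientation: [-0.373, 3.118, -0.001]
ft_force: [0.5, 0.5, -0.2]
width: 0.5
grasp_force: 0.0
```

```bash
python3 go.py 444 -110 88; python3 - <<'E'
from h import *
d=cams.get_image("top")["image"][135:255,215:390,::-1]
e=cams.get_image("scene")["image"][175:315,230:375,::-1]
cv2.imwrite("pics/a.png",np.hstack([cv2.resize(d,(400,340)),cv2.resize(e,(352,340))]))
E
```

```text
tool units [0.06 0.96 0.02]
5.4333 [ 451.1 -132.8   88.6] yaw y 103.7 0.5390140597298979 [ 0.5  0.5 -0.2] [-0.31  0.42  2.05 -0.    0.67 -2.12]
```

View pics/a.png

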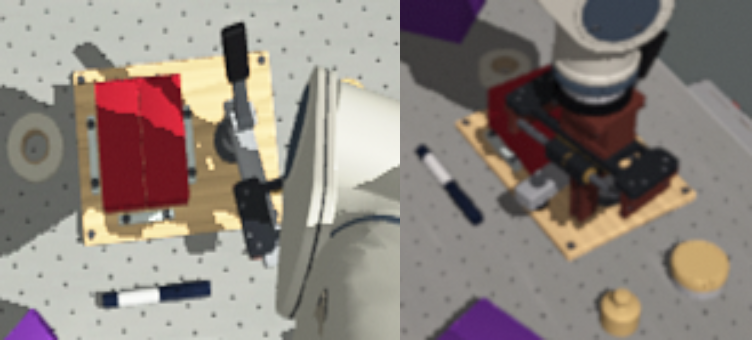

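The hand is down on the strap's trailing side, with the strap and lever untouched. I'll push along the arc, turning with the strap.

Call:
{"method": "move_arm", "body": {
  "steps": [
    [[0,0.5,0],0,1],
    [[0,0.45,0],0,1],
    [[0.08,0.35,0],1,1],
    [[0.08,0.35,0],1,1],
    [[0.08,0.35,0],1,1],
    [[0.08,0.35,0],1,1],
    [[0.08,0.35,0],1,1],
    [[0.08,0.35,0],1,1],
    [[0.08,0.35,0],1,1],
    [[0.08,0.35,0],1,1],
    [[0,0,0],0,1],
    [[0,0,0],0,1]
  ]
}}

```text
t: 6.53
ee_pos: [433.4, -39.2, 88.1]
orientation: [0.708, 3.06, 0.0]
ft_force: [0.1, 0.1, -0.0]
width: 0.6
grasp_force: 0.0
```

```bash
cat > bf.py <<'E'
from h import *
o=ctrl.get_obs(); R=cv2.Rodrigues(np.array(o["orientation"]))[0]
a=np.arctan2(R[1,1],R[0,1]); c,s=np.cos(a),np.sin(a); v=np.array(o["ee_pos"][:2])-[534,-60.1]
print("yaw",np.degrees(a).round(1),"TCP in tool-aligned strap frame about post",(c*v[0]+s*v[1]).round(1),(-s*v[0]+c*v[1]).round(1),"strap if flat contact",(a-.066).round(3),o["t"],np.round(o["ee_pos"],1),np.round(o["ft_force"],1))
E
python3 bf.py
```

```text
yaw 63.9 TCP in tool-aligned strap frame about post -25.4 99.5 strap if flat contact 1.05 6.5333 [433.4 -39.2  88.1] [ 0.1  0.1 -0. ]
```

Call:
{"method": "move_arm", "body": {
  "steps": [
    [[0.08,0.35,0],1,1],
    [[0.08,0.35,0],1,1],
    [[0.08,0.35,0],1,1],
    [[0.08,0.35,0],1,1],
    [[0.08,0.35,0],1,1],
    [[0.08,0.35,0],1,1],
    [[0.08,0.35,0],1,1],
    [[0.08,0.35,0],1,1],
    [[0.08,0.35,0],1,1],
    [[0.08,0.35,0],1,1],
    [[0,0,0],0,1],
    [[0,0,0],0,1]
  ]
}}

```text
t: 7.53
ee_pos: [484.5, 30.3, 87.7]
orientation: [-1.935, -2.475, 0.0]
ft_force: [-0.6, 0.1, -0.5]
width: 0.4
grasp_force: 0.0
```

```bash
python3 bf.py; python3 - <<'E'
from h import *
d=cams.get_image("top")["image"][135:255,215:390,::-1]
e=cams.get_image("scene")["image"][175:315,230:375,::-1]
cv2.imwrite("pics/b.png",np.hstack([cv2.resize(d,(400,340)),cv2.resize(e,(352,340))]))
E
```

```text
yaw 14.0 TCP in tool-aligned strap frame about post -26.2 99.7 strap if flat contact 0.178 7.5333 [484.5  30.3  87.7] [-0.6  0.1 -0.5]
```

View pics/b.png

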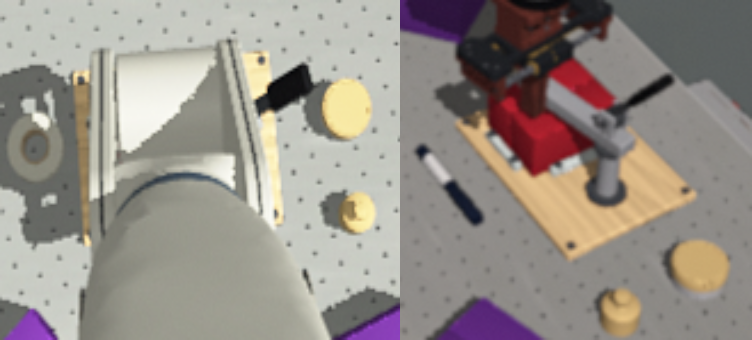

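The strap is now over the box, with the finger behind it and the lever still raised. I'll finish towards the stop with smaller steps.

Call:
{"method": "move_arm", "body": {
  "steps": [
    [[0.03,0.18,0],0.5,1],
    [[0.03,0.18,0],0.5,1],
    [[0.03,0.18,0],0.5,1],
    [[0.02,0.12,0],0.3,1],
    [[0,0,0],0,1],
    [[0,0,0],0,1]
  ]
}}

```text
t: 8.13
ee_pos: [499.7, 35.8, 87.5]
orientation: [-2.125, -2.312, 0.001]
ft_force: [-1.4, -0.2, -1.4]
width: 0.3
grasp_force: 0.6
```

```bash
python3 bf.py
```

```text
yaw 4.8 TCP in tool-aligned strap frame about post -26.1 98.5 strap if flat contact 0.018 8.1333 [499.7  35.8  87.5] [-1.4 -0.2 -1.4]
```

Call:
{"method": "move_arm", "body": {
  "steps": [
    [[0,0.08,0],0,1],
    [[0,0.08,0],0,1],
    [[0,0,0],0,1]
  ]
}}

```text
t: 8.38
ee_pos: [504.2, 36.3, 87.6]
orientation: [-2.127, -2.311, 0.001]
ft_force: [-3.9, 1.6, -0.8]
width: 0.5
grasp_force: 1.3
```

```bash
python3 bf.py
```

```text
yaw 4.7 TCP in tool-aligned strap frame about post -21.8 98.6 strap if flat contact 0.016 8.3833 [504.2  36.3  87.6] [-3.9  1.6 -0.8]
```

Not at the stop yet: the force is friction only. I'll push on gently.

Call:
{"method": "move_arm", "body": {
  "steps": [
    [[0,0.06,0],0,1],
    [[0,0.06,0],0,1],
    [[0,0,0],0,1]
  ]
}}

```text
t: 8.63
ee_pos: [504.3, 36.4, 87.4]
orientation: [-2.125, -2.308, 0.007]
ft_force: [-11.8, 2.0, 8.8]
width: 0.8
grasp_force: 6.0
```

Call:
{"method": "move_arm", "body": {
  "steps": [
    [[0,0.06,0],0,1],
    [[0,0.06,0],0,1],
    [[0,0,0],0,1]
  ]
}}

```text
t: 8.88
ee_pos: [504.5, 36.5, 87.2]
orientation: [-2.122, -2.304, 0.014]
ft_force: [-20.9, 0.2, 18.3]
width: 0.3
grasp_force: 10.5
```

The stop is reached: position is fixed while force rises to 21 N. I'll back off and go up.

Call:
{"method": "move_arm", "body": {
  "steps": [
    [[0,-0.5,0],0,1],
    [[0,-0.8,0],0,1],
    [[0,-0.8,0],0,1],
    [[0,0,-1],0,1],
    [[0,0,-1],0,1],
    [[0,0,-1],0,1],
    [[0,0,-1],0,1],
    [[0,0,-1],0,1],
    [[0,0,-1],0,1],
    [[0,0,-1],0,1],
    [[0,0,0],0,1],
    [[0,0,0],0,1],
    [[0,0,0],0,1]
  ]
}}

```text
t: 9.97
ee_pos: [458.1, 32.4, 262.4]
orientation: [2.128, 2.31, 0.0]
ft_force: [1.1, 0.1, 0.6]
width: 0.3
grasp_force: 0.0
```

```bash
python3 go.py 535.6 -82 240; python3 - <<'E'
from h import *
e=cams.get_image("scene")["image"][175:315,230:375,::-1]
cv2.imwrite("pics/c.png",cv2.resize(e,None,fx=4,fy=4))
E
```

```text
tool units [-4.81  2.71  0.9 ]
9.9667 [458.1  32.4 262.4] yaw y 4.7 0.26172744185575186 [1.1 0.1 0.6] [ 0.04  0.12  1.94 -0.    1.07 -0.04]
```

View pics/c.png

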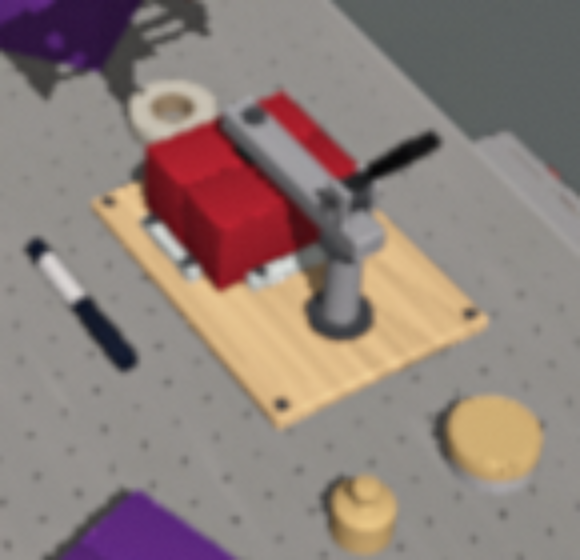

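The strap lies over the middle of the box, and the lever tip is at crop (435,140). I'll check the lever angle by projection.

```bash
python3 - <<'E'
from h import *
S=cams.get_image("scene")
for l in(0,.2,.4):
    e=np.pi/3-l; k=np.array([-np.sin(.066),np.cos(.066)])
    print(l,[((px(S,[*(np.array([534,-60.1])+k*(-r*np.cos(e)+4*np.sin(e))),130+r*np.sin(e)+4*np.cos(e)])-[230,175])*4).round().tolist() for r in(52,110)])
E
```

```text
0 [[[377.0, 157.0]], [[413.0, 123.0]]]
0.2 [[[385.0, 172.0]], [[430.0, 155.0]]]
0.4 [[[391.0, 187.0]], [[443.0, 189.0]]]
```

Call:
{"method": "move_arm", "body": {
  "steps": [
    [[-0.8,0.45,0],0,1],
    [[-0.8,0.45,0],0,1],
    [[-0.8,0.45,0],0,1],
    [[-0.8,0.45,0],0,1],
    [[-0.8,0.45,0],0,1],
    [[-0.8,0.45,0],0,1],
    [[0,0,0],0,1],
    [[0,0,0],0,1]
  ]
}}

```text
t: 10.73
ee_pos: [534.9, -82.1, 261.1]
orientation: [-2.129, -2.307, 0.002]
ft_force: [0.1, 0.2, 0.3]
width: 0.1
grasp_force: 0.0
```

```bash
python3 bf.py; python3 go.py 535.6 -84 215
```

```text
yaw 4.6 TCP in tool-aligned strap frame about post -0.9 -22.0 strap if flat contact 0.014 10.7333 [534.9 -82.1 261.1] [0.1 0.2 0.3]
tool units [-0.08  0.03  1.85]
10.7333 [534.9 -82.1 261.1] yaw y 4.6 0.10761151145267299 [0.1 0.2 0.3] [-0.17  0.26  1.78  0.    1.11 -0.25]
```

Call:
{"method": "move_arm", "body": {
  "steps": [
    [[-0.04,0,1],0,1],
    [[-0.04,0,1],0,1],
    [[0,0,0],0,1],
    [[-0.27,0,0.14],0,1],
    [[-0.27,0,0.14],0,1],
    [[-0.24,0,0.19],0,1],
    [[-0.24,0,0.19],0,1],
    [[-0.2,0,0.22],0,1],
    [[-0.2,0,0.22],0,1],
    [[0,0,0],0,1]
  ]
}}

```text
t: 11.57
ee_pos: [538.2, -120.1, 184.4]
orientation: [2.129, 2.31, -0.001]
ft_force: [-0.9, -0.9, 0.7]
width: 0.5
grasp_force: 0.0
```

```bash
python3 bf.py
```

```text
yaw 4.6 TCP in tool-aligned strap frame about post -0.6 -60.1 strap if flat contact 0.015 11.5667 [ 538.2 -120.1  184.4] [-0.9 -0.9  0.7]
```

Call:
{"method": "move_arm", "body": {
  "steps": [
    [[-0.14,0,0.29],0,1],
    [[-0.14,0,0.29],0,1],
    [[-0.1,0,0.28],0,1],
    [[-0.1,0,0.28],0,1],
    [[0,0,0],0,1]
  ]
}}

```text
t: 11.98
ee_pos: [538.8, -131.2, 155.2]
orientation: [-2.128, -2.309, 0.001]
ft_force: [-1.1, 0.0, -0.5]
width: 0.3
grasp_force: 0.0
```

Call:
{"method": "move_arm", "body": {
  "steps": [
    [[0,0,0.14],0,1],
    [[0,0,0.14],0,1],
    [[0,0,0],0,1]
  ]
}}

```text
t: 12.23
ee_pos: [539.1, -130.7, 149.1]
orientation: [-2.128, -2.31, 0.0]
ft_force: [-0.4, -0.3, 0.5]
width: 0.3
grasp_force: 0.1
```

The force is suspiciously low, so I'll take a look.

```bash
python3 - <<'E'
from h import *
d=cams.get_image("wrist"); e=cams.get_image("scene")["image"][175:315,230:375,::-1]
cv2.imwrite("pics/d.png",np.hstack([cv2.resize(d["image"][:,:,::-1],(400,300)),cv2.resize(e,(311,300))]))
E
python3 bf.py
```

```text
yaw 4.7 TCP in tool-aligned strap frame about post -0.8 -70.6 strap if flat contact 0.016 12.3333 [ 538.9 -130.5  149.4] [ 0.1 -0.   0.6]
```

View pics/d.png

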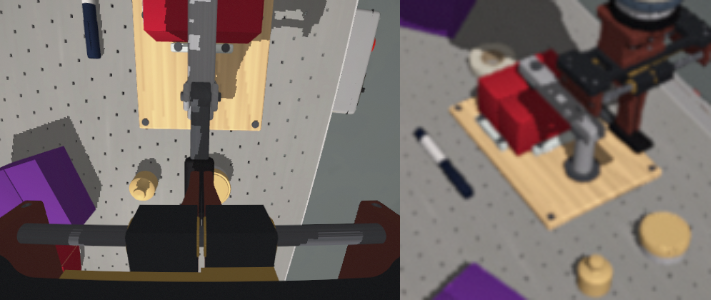

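The lever is nearly level with the fingertip on it. I'll keep pressing until it stops.

Call:
{"method": "move_arm", "body": {
  "steps": [
    [[-0.02,0,0.12],0,1],
    [[0,0,0.12],0,1],
    [[0,0,0],0,1]
  ]
}}

```text
t: 12.58
ee_pos: [540.4, -131.0, 146.9]
orientation: [2.128, 2.309, 0.003]
ft_force: [-7.7, 4.0, 29.1]
width: 0.4
grasp_force: 14.9
```

Call:
{"method": "move_arm", "body": {
  "steps": [
    [[0,0,0.12],0,1],
    [[0,0,0.12],0,1],
    [[0,0,0],0,1]
  ]
}}

```text
t: 12.83
ee_pos: [544.1, -131.1, 145.9]
orientation: [2.123, 2.304, 0.011]
ft_force: [-12.2, 10.1, 62.5]
width: 0.4
grasp_force: 31.9
```

Hard stop reached at z≈146, as expected. I'll lift off straight up and check.

Call:
{"method": "move_arm", "body": {
  "steps": [
    [[0,0,-0.3],0,1],
    [[0,0,-0.5],0,1],
    [[0,0,-1],0,1],
    [[0,0,-1],0,1],
    [[0,0,-1],0,1],
    [[0,0,-1],0,1],
    [[-1,-1,0],0,1],
    [[-1,-1,0],0,1],
    [[-1,-1,0],0,1],
    [[-1,-1,0],0,1],
    [[-1,-1,0],0,1],
    [[-1,-1,0],0,1],
    [[0,0,0],0,1],
    [[0,0,0],0,1],
    [[0,0,0],0,1]
  ]
}}

```text
t: 14.08
ee_pos: [402.1, -292.9, 257.6]
orientation: [-2.129, -2.31, -0.001]
ft_force: [-0.5, 0.1, 0.1]
width: 0.4
grasp_force: 0.0
```

```bash
python3 bf.py; python3 - <<'E'
from h import *
d=cams.get_image("top")["image"][135:255,215:390,::-1]
S=cams.get_image("scene"); e=S["image"][175:315,230:375,::-1]
for l in(.75,.85,.95):
    a=np.pi/3-l; k=np.array([-np.sin(.066),np.cos(.066)])
    print(l,[((px(S,[*(np.array([534,-60.1])+k*(-r*np.cos(a)+4*np.sin(a))),130+r*np.sin(a)+4*np.cos(a)])-[230,175])*352/145).round().tolist() for r in(52,110)])
cv2.imwrite("pics/e.png",np.hstack([cv2.resize(d,(400,340)),cv2.resize(e,(352,340))]))
E
```

```text
yaw 4.6 TCP in tool-aligned strap frame about post -150.3 -221.4 strap if flat contact 0.015 14.0833 [ 402.1 -292.9  257.6] [-0.5  0.1  0.1]
0.75 [[[242.0, 130.0]], [[277.0, 150.0]]]
0.85 [[[242.0, 134.0]], [[278.0, 159.0]]]
0.95 [[[242.0, 138.0]], [[278.0, 168.0]]]
```

View pics/e.png

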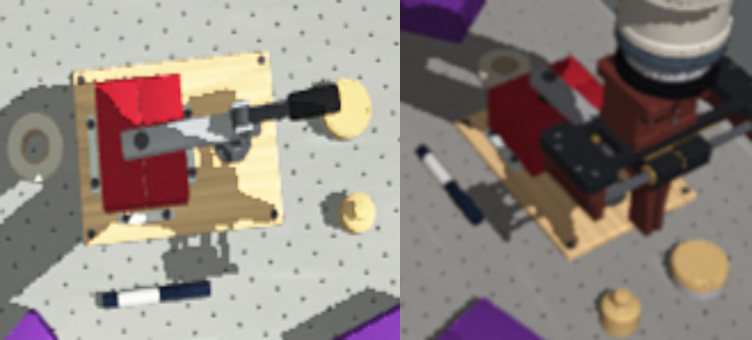

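The strap is parallel to the board edge over the box, the lever is down, the bystanders have not moved and the hand is clear. I'm handing in.

```bash
python3 -c "
from workcell import ctrl
print(ctrl.close_job())"
```

```text
the job is handed in; nothing more can be done
None
```

I swung the strap over the box to its stop, then pushed the lever down to its stop, and handed the job in at about 14 s of the 51 s with the hand clear; the hand-in returned no verdict, and the foot's force on the box was not measured.

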